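Set up the spice portioner with its gauge blades

ROBOT

A 6-joint arm with a two-finger parallel gripper is mounted at the origin on the work surface. World frame = base frame: x ahead of the robot, y to its left, z up, the work surface at z = 0. Lengths are in m, angles in degrees, forces in N, time in s.
With the tool pointing down it reaches from about 0.325 to 0.85 m from the base axis. Payload 15.5 kg.
Tool frame: the origin (TCP) lies midway between the tips of the shut fingers; the grasp point (between the pads) lies 19 mm behind it; y points along the fingers, x is the direction in which the jaws open and shut, and the axes are right-handed (so a half turn about y gives the same grasp; the last joint's range is limited). The gripper opens to 91 mm and grips with 3 to 60 N. Pads are 32 mm wide; open, the fingers measure 118 mm over their backs; the gripper's body (76 mm by 178 mm) begins 60 mm behind the grasp point.
Start: joints at [-70.789, 28.281, 77.091, -0, 74.628, -5.472], TCP at [0.261, -0.568, 0.214] pointing down, gripper open.
Joint ranges: [-166.48, 166.48], [-47.26, 123.95], [12.59, 153.08], [-70.14, 250.14], [6.76, 159.57], [-176.63, 176.63]. Speed limits (degrees/s): [108.29, 108.29, 147.25, 172.46, 172.46, 172.46].

INTERFACE

Orientations are given as a 3x3 rotation matrix whose columns are the frame's x, y, z axes.
In Python, from bench import ctrl gives the robot as it stands. The module is installed in compiled form; this text tells all that it offers. Calls block until the motion is done:
- ctrl.goto(position, orientation): joint-space move of the TCP to a pose.
- ctrl.move_l(position, vel=0.15, ori=None, contact_N=None): straight line of the TCP; ori=None keeps the orientation; vel is the mean speed in m/s. With contact_N (N) it stops when the force on the tool has changed by that much, and returns True; else False.
- ctrl.movej(angles): joint-space move.
- ctrl.command_gripper(opening): opening from 0.0 (shut) to 1.0 (fully open); the grip force is fixed at half the most; returns when the fingers have stopped.
- ctrl.sleep(seconds).
- ctrl.ik(position, orientation): joint angles nearest the present ones, or None.
- ctrl.read_camera(name): name is "scene" or "top" or "wrist"; returns the picture (384x512x3 uint8, blue, green, red); there is no depth.
- ctrl.camera_params(name): a dict with "fx", "fy", "cx", "cy" (pixels), "pose" (4x4, takes a point from camera to world coordinates); the wrist camera has in their place "T_tool_cam" (4x4, takes a point from camera to tool coordinates, whose origin is the TCP and whose axes are the tool frame's). Camera axes: x right, y up, looking along -z (the intrinsics and any distortion apply to the point x, -y, -z); pixel columns grow to the right and rows downward; lengths in m; the calibration is good to about 2 mm. The wrist camera is an equidistant fisheye: a pixel r from the principal point sees the ray r / f radians off the axis. A picture is of the moment at which its call begins: read the wrist's pose just before it. camera_params takes no time and is no camera call.
A pose or a line that the arm cannot do raises ctrl.MotionError and nothing moves.
- ctrl.sign_off(): hands the job in, once; it reports no verdict.
Readings, each from a call of its own:
- ctrl.current_t(): time.
- ctrl.current_q(): joint angles.
- ctrl.current_dq(): joint speeds.
- ctrl.current_effort(): joint torques, N m.
- ctrl.current_tool_pos(): TCP position.
- ctrl.current_eef_rot(): TCP orientation.
- ctrl.current_contact_force(): force on the tool from outside, world axes, zero at the start.
- ctrl.current_wrist_torque(): the same for the moment, N m.
- ctrl.current_grip_width(): opening from 0.0 (shut) to 1.0 (fully open).
Only numpy, scipy, OpenCV 4.12 (cv2) and the standard library are available. Lean on these libraries where they do the work, as an engineer would, in place of code of your own. Each camera call takes 0.05 s, during which the arm holds its last target.

TASK

Set up the spice portioner: slide its keeper comb fully open, then push every gauge blade lying on the counter fully home into a metering slot of its own width (broad tongues in wide slots, narrow tongues in narrow slots), shoulder against the front face and blade flat on the deck. Then slide the keeper comb fully back to its locked stop so that its teeth stand behind the blades, and leave the other things on the counter where they are.

Things in the scene. Friction and masses are not known exactly. Their poses are not given: they have to be found in the camera images.
- blade_wide_a: loose gauge blade, broad tongue, one of two alike (may be absent). Steel plate 4 thick: shoulder part 58 wide, 70 long, then tongue 40 wide, 45 long (last 5 a little narrower). Upright grey handle 34 long (x), 16 thick (y), centre x -45, y 0, top at z 54. 160 g. Origin: underside, centre line, at the shoulder edge; x to the tongue's tip (+45), rear end x -70, z up. Starts flat on the counter, handle up
- blade_narrow_a: loose gauge blade, narrow tongue, one of two alike (may be absent). Steel plate 4 thick: shoulder part 58 wide, 70 long, then tongue 26 wide, 45 long (last 5 a little narrower). Upright grey handle 34 long (x), 16 thick (y), centre x -45, y 0, top at z 54. 160 g. Origin: underside, centre line, at the shoulder edge; x to the tongue's tip (+45), rear end x -70, z up. Starts flat on the counter, handle up
- blade_wide_b: loose gauge blade, broad tongue, one of two alike (may be absent). Steel plate 4 thick: shoulder part 58 wide, 70 long, then tongue 40 wide, 45 long (last 5 a little narrower). Upright grey handle 34 long (x), 16 thick (y), centre x -45, y 0, top at z 54. 160 g. Origin: underside, centre line, at the shoulder edge; x to the tongue's tip (+45), rear end x -70, z up. Starts flat on the counter, handle up
- blade_narrow_b: loose gauge blade, narrow tongue, one of two alike (may be absent). Steel plate 4 thick: shoulder part 58 wide, 70 long, then tongue 26 wide, 45 long (last 5 a little narrower). Upright grey handle 34 long (x), 16 thick (y), centre x -45, y 0, top at z 54. 160 g. Origin: underside, centre line, at the shoulder edge; x to the tongue's tip (+45), rear end x -70, z up. Starts flat on the counter, handle up
- hopper_wide_a: hopper, wide slot, one of two alike. Slot 43.5 wide, 8 high, 60 deep, floor = deck, first 10 open above, front corners rounded 3. Origin: middle of the slot's mouth, on the deck, in the front face that the shoulder meets; x into the slot, z up. Hopper 80 wide; clear tray from 34 behind the face, top 108 over the counter. Blade home: its origin at this origin, x along this x
- hopper_narrow_a: hopper, narrow slot, one of two alike. Slot 29.5 wide, 8 high, 60 deep, floor = deck, first 10 open above, front corners rounded 3. Origin: middle of the slot's mouth, on the deck, in the front face that the shoulder meets; x into the slot, z up. Hopper 80 wide; clear tray from 34 behind the face, top 108 over the counter. Blade home: its origin at this origin, x along this x
- hopper_wide_b: hopper, wide slot, one of two alike. Slot 43.5 wide, 8 high, 60 deep, floor = deck, first 10 open above, front corners rounded 3. Origin: middle of the slot's mouth, on the deck, in the front face that the shoulder meets; x into the slot, z up. Hopper 80 wide; clear tray from 34 behind the face, top 108 over the counter. Blade home: its origin at this origin, x along this x
- hopper_narrow_b: hopper, narrow slot, one of two alike. Slot 29.5 wide, 8 high, 60 deep, floor = deck, first 10 open above, front corners rounded 3. Origin: middle of the slot's mouth, on the deck, in the front face that the shoulder meets; x into the slot, z up. Hopper 80 wide; clear tray from 34 behind the face, top 108 over the counter. Blade home: its origin at this origin, x along this x
- portioner: low white four-lane spice portioner, fixed. Origin on the counter under the middle of the row of slot mouths; x into the slots, y along the row. Deck 30 high from x -72 to 150, 360 wide. Slots at y -132, -44, 44, 132; which hopper stands where differs. In front slides the keeper comb: bar x -99 to -77, top 28 high; four teeth x -86 to -74, 16 wide, tops 44 high. All mm
- comb (a joint): keeper comb's slide along the portioner's +y, 0 to 0.044 m, hard stops at both ends, stays where left, moves with about 3 N. 0 = locked: a tooth behind each slot, 4 mm behind the rear end of a blade that is home (one not home is in its way). 0.044 = open: teeth midway between slots, 72 mm between them for a blade to pass
- comb_knob (a point): centre of the top of the comb's black square knob, 18 by 18 mm, 48 high, top 76 above the counter, at the +y end of the bar; axes as the portioner's; moves with the comb
- spice_tin: bystander: low round steel tin, 60 across, 38 high; origin under its centre
- small_bowl: bystander: small clay bowl, 84 across, 35 high; origin under its centre
- glass_jar: bystander: glass jar with brass lid, 80 across, 85 high; origin under its centre
- herb_can: bystander: round can, 72 across, 75 high; origin under its centre
- clay_pot: bystander: lidded clay pot, 108 across, 84 high; origin under its centre
- scoop: bystander: aluminium scoop, bowl 75 by 55, 30 high, handle to its -x, reaching 125 from the origin; origin under its centre
Things that resemble listed ones, but are neither listed nor needed, are in the scene too. Leave any turquoise look-alike of the blade_narrow_b alone.

How it is judged:
By the outcome, as a careful person would: the job done as asked, in the order asked, and still so for the second after the job is handed in, with the robot touching nothing.
Of blade_wide_a, blade_narrow_a, blade_wide_b, blade_narrow_b only 3 to 4 are there at a start; the rules pass over those that are not, and their reading is None.
At some moment in a run one of blade_wide_a, blade_narrow_a, blade_wide_b, blade_narrow_b may be knocked a few centimetres aside while the robot is not near it.
Once in a run the grip may slacken for a moment while it holds something.
It also fails if it takes over 210 s, if anything falls off the work surface, if the arm or the gripper's body presses on something with over 40 N, if the wrist force passes 120 N, or if a joint passes its speed limit or range.

## Working session

There is one attempt and no reset: what is moved stays moved. The work goes in short steps, each a Python script; the robot and the scene stay as the last script left them, time stands still between calls to the robot, and variables do not carry over. Pictures are saved under pics/ and viewed, and the job is handed in when it is done.

```bash
mkdir -p pics; ls
python3 - <<'E'
from bench import ctrl
import cv2,numpy as np
np.set_printoptions(precision=4,suppress=True)
for n in ("scene","top","wrist"):
    im=ctrl.read_camera(n); cv2.imwrite(f"pics/a_{n}.png",im)
    print(n,ctrl.camera_params(n))
print(ctrl.current_t(),ctrl.current_tool_pos(),ctrl.current_eef_rot())
E
```

```text
pics
scene {'fx': 361.16014015472285, 'fy': 361.16014015472285, 'cx': 255.80368699701486, 'cy': 186.4665106576542, 'pose': array([[ 0.4871, -0.723 ,  0.49  ,  1.0429],
       [ 0.8733,  0.4112, -0.2614, -0.3115],
       [-0.0125,  0.5552,  0.8316,  1.0706],
       [ 0.    ,  0.    ,  0.    ,  1.    ]])}
top {'fx': 373.9548855876386, 'fy': 373.9548855876386, 'cx': 259.1571246758933, 'cy': 188.90099577752042, 'pose': array([[-0.011 ,  0.996 , -0.0882,  0.3256],
       [-0.9999, -0.0112, -0.0018, -0.0125],
       [-0.0028,  0.0881,  0.9961,  1.4747],
       [ 0.    ,  0.    ,  0.    ,  1.    ]])}
wrist {'fx': 297.3186396354542, 'fy': 297.3186396354542, 'cx': 257.13649317165573, 'cy': 191.10589935795085, 'T_tool_cam': array([[ 1.    , -0.0001, -0.0002,  0.0014],
       [-0.0002,  0.259 , -0.9659, -0.171 ],
       [ 0.0002,  0.9659,  0.259 ,  0.0728],
       [ 0.    ,  0.    ,  0.    ,  1.    ]])}
0.15 [ 0.2609 -0.5676  0.2135] [[ 0.4176 -0.0003  0.9087]
 [-0.9087  0.0009  0.4176]
 [-0.0009 -1.      0.0001]]
```

View pics/a_scene.png

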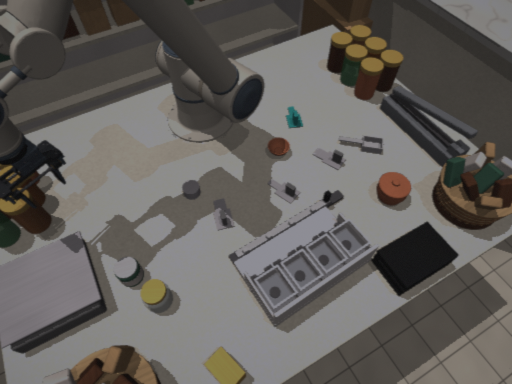

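View pics/a_top.png

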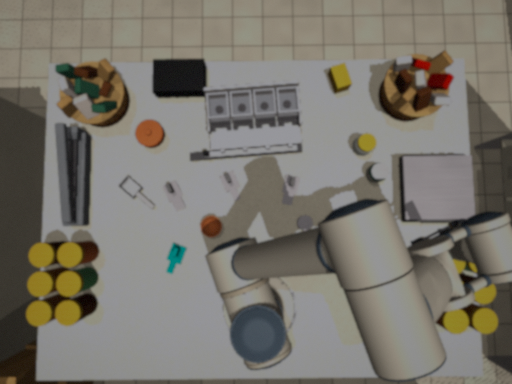

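View pics/a_wrist.png

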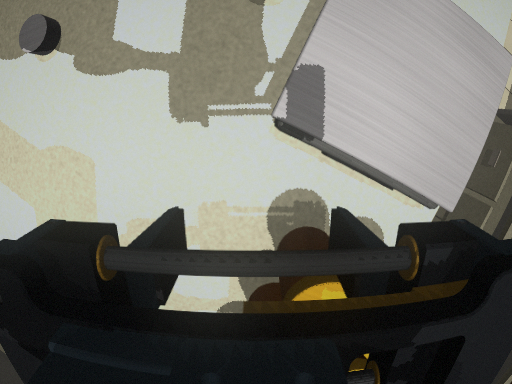

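Three steel blades are visible in the top view at px (174,193), (229,181) and (291,185). The turquoise look-alike is at (175,257), the portioner spans about (205–300, 85–158), and its knob is at (195,156). Next I'll survey with the wrist camera.

```bash
cat > h.py <<'E'
from bench import ctrl
import cv2,numpy as np
from scipy.spatial.transform import Rotation
np.set_printoptions(precision=4,suppress=True)
def R(zyaw):
    "tool down, tool z horizontal at zyaw deg"
    a=np.radians(zyaw); z=np.array([np.cos(a),np.sin(a),0]); y=np.array([0,0,-1.]); x=np.cross(y,z)
    return np.column_stack([x,y,z])
def wpose():
    T=np.eye(4); T[:3,:3]=ctrl.current_eef_rot(); T[:3,3]=ctrl.current_tool_pos(); return T
def shot(n):
    P=ctrl.camera_params(n)
    T=wpose()@P["T_tool_cam"] if n=="wrist" else P["pose"]
    im=ctrl.read_camera(n)
    return im,dict(fx=P["fx"],fy=P["fy"],cx=P["cx"],cy=P["cy"],T=T,fish=n=="wrist")
def rays(c,px):
    px=np.atleast_2d(np.asarray(px,float)); u=(px[:,0]-c["cx"])/c["fx"]; v=(px[:,1]-c["cy"])/c["fy"]
    if c["fish"]:
        r=np.hypot(u,v)+1e-12; d=np.column_stack([np.sin(r)*u/r,-np.sin(r)*v/r,-np.cos(r)])
    else: d=np.column_stack([u,-v,-np.ones_like(u)])
    return d@c["T"][:3,:3].T
def unproj(c,px,z):
    d=rays(c,px); o=c["T"][:3,3]; return o+d*((z-o[2])/d[:,2])[:,None]
def proj(c,P):
    p=(np.atleast_2d(P)-c["T"][:3,3])@c["T"][:3,:3]
    if c["fish"]:
        rho=np.hypot(p[:,0],p[:,1])+1e-12; th=np.arctan2(rho,-p[:,2])
        u=th*p[:,0]/rho; v=-th*p[:,1]/rho
    else: u=p[:,0]/-p[:,2]; v=p[:,1]/p[:,2]
    return np.column_stack([u*c["fx"]+c["cx"],v*c["fy"]+c["cy"]])
def ortho(c,im,x0,x1,y0,y1,z,s):
    "rectified plane view; row 0 = x1, col 0 = y1 ; s px per m"
    H=int((x1-x0)*s);W=int((y1-y0)*s)
    r,q=np.mgrid[0:H,0:W]; P=np.column_stack([(x1-(r.ravel()+.5)/s),(y1-(q.ravel()+.5)/s),np.full(H*W,z)])
    m=proj(c,P).astype(np.float32).reshape(H,W,2)
    return cv2.remap(im,m,None,cv2.INTER_LINEAR)
import pickle
def save(n,im,c): cv2.imwrite(f"pics/{n}.png",im); pickle.dump((im,c),open(f"pics/{n}.pkl","wb"))
def load(n): return pickle.load(open(f"pics/{n}.pkl","rb"))
E
python3 - <<'E'
from h import *
im,c=shot("top")
print(unproj(c,[(174,193),(229,181),(291,185)],0.02))
print(unproj(c,[(195,156)],0.076), unproj(c,[(205,158),(300,152)],0.03))
for p,yaw in (((.50,.06,.33),0),((.43,.0,.30),0)):
    try:
        ctrl.goto(p,R(yaw)); break
    except ctrl.MotionError as e: print(e)
print(ctrl.current_tool_pos(),ctrl.current_q(),ctrl.current_t())
im,c=shot("wrist"); save("b_wrist",im,c)
im,c=shot("top"); save("b_top",im,c)
im,c=shot("scene"); save("b_scene",im,c)
E
```

```text
[[ 0.4421  0.3227  0.02  ]
 [ 0.4868  0.1078  0.02  ]
 [ 0.4683 -0.1345  0.02  ]]
[[0.5772 0.2316 0.076 ]] [[ 0.5771  0.2005  0.03  ]
 [ 0.5966 -0.1712  0.03  ]]
[0.5001 0.0594 0.3299] [-0.0122 12.5672 83.3004 -0.0074 84.142  90.0248] 2.625
```

View pics/b_wrist.png

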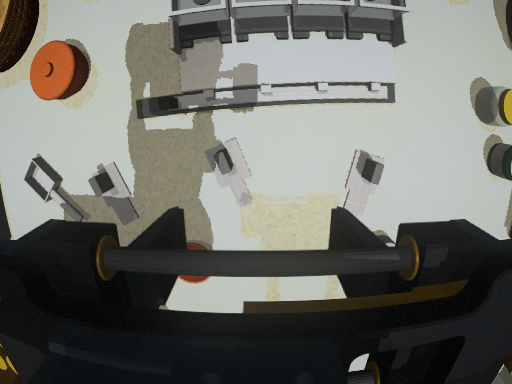

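View pics/b_top.png

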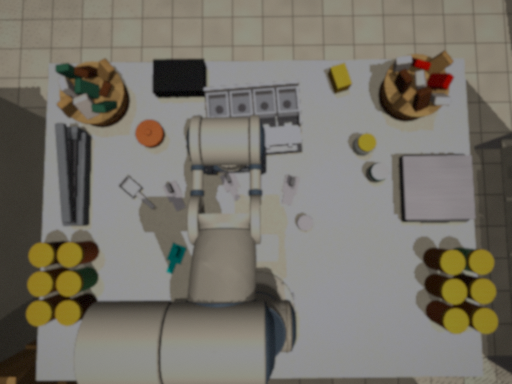

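Run:
```python
from h import *
ctrl.goto((.335,.08,.30),R(0))
im,c=shot("wrist"); save("c_wrist",im,c)
o=ortho(c,im,.36,.72,-.2,.38,.004,1200); cv2.imwrite("pics/c_ortho.png",o)
o=ortho(c,im,.52,.72,-.2,.30,.03,1500); cv2.imwrite("pics/c_ortho30.png",o)
print(ctrl.current_t())
```

```text
3.5417
```

View pics/c_wrist.png

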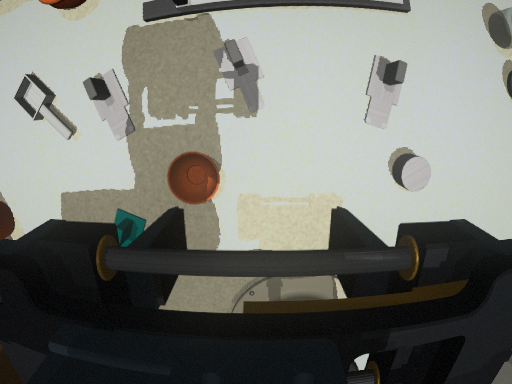

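View pics/c_ortho.png

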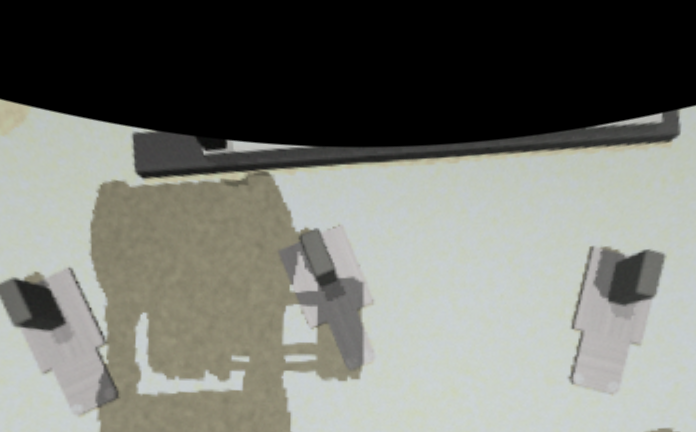

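View pics/c_ortho30.png

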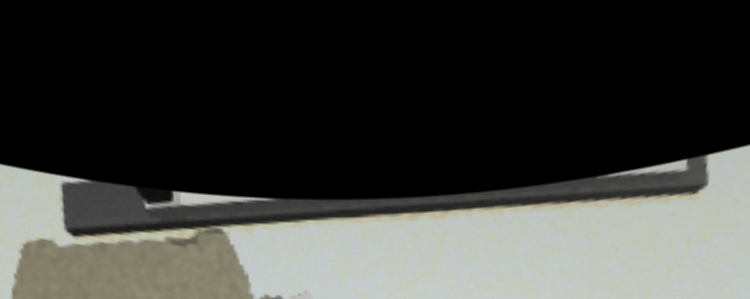

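c_wrist shows two broad-tongue blades, left (110,105) and right (380,95), and a narrow one in the middle (243,75). All of their tongues point toward the robot. Next I need the portioner's pose.

Run:
```python
from h import *
ctrl.goto((.57,.03,.27),R(0))
im,c=shot("wrist"); save("d_wrist",im,c)
o=ortho(c,im,.54,.74,-.2,.30,.03,1500); cv2.imwrite("pics/d_ortho30.png",o)
print(ctrl.current_t())
```

```text
4.55
```

View pics/d_wrist.png

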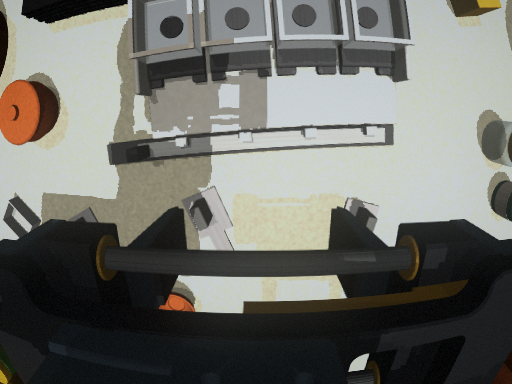

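View pics/d_ortho30.png

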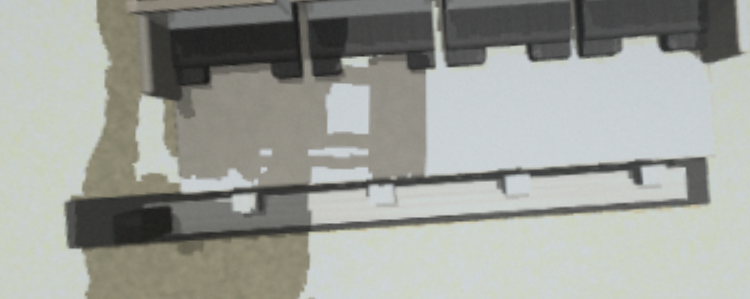

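Run:
```python
from h import *
im,c=load("d_wrist")
a=cv2.resize(im[110:180,90:250],None,fx=5,fy=5,interpolation=cv2.INTER_CUBIC)
b=cv2.resize(im[55:105,130:290],None,fx=5,fy=5,interpolation=cv2.INTER_CUBIC)
cv2.imwrite("pics/d_z.png",np.vstack([a,b]))
px=[(208,82),(273,77),(342,75),(408,69),(487,62),(530,58),(620,55),(663,49)]
P=np.array([(.74-r/1500,.30-q/1500) for q,r in px]); print(P)
m=(P[::2]+P[1::2])/2; t=np.array([132,44,-44,-132])/1000
A=np.polyfit(t,m,1); yv=A[0]; print(A, np.degrees(np.arctan2(-yv[0],yv[1])), np.linalg.norm(yv))
```

```text
[[ 0.6853  0.1613]
 [ 0.6887  0.118 ]
 [ 0.69    0.072 ]
 [ 0.694   0.028 ]
 [ 0.6987 -0.0247]
 [ 0.7013 -0.0533]
 [ 0.7033 -0.1133]
 [ 0.7073 -0.142 ]]
[[-0.0716  1.0125]
 [ 0.6961  0.0057]] 4.044485574181145 1.015027836201777
```

View pics/d_z.png

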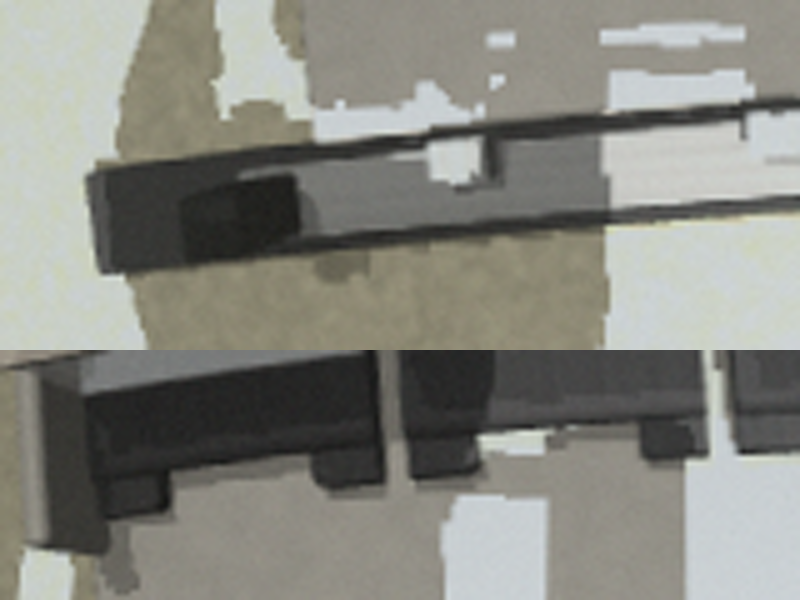

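Run:
```python
from h import *
im,c=load("d_wrist")
f=lambda x,y:(90+x/5,110+y/5)
l=unproj(c,[f(184,198),f(192,260)],.076); r=unproj(c,[f(296,178),f(300,232)],.028)
print(l,r)
th=np.radians(4.0);O=np.array([.6961,.0057]);M=np.array([[np.cos(th),-np.sin(th)],[np.sin(th),np.cos(th)]])
loc=lambda P:(P[:,:2]-O)@M
print(loc(l)*1000,loc(r)*1000)
# bar ends, teeth
g=lambda q,r:(q,r)
print(loc(unproj(c,[f(87,175),f(103,270)],.028))*1000)
im2,c2=load("b_top"); 
im2,c2=pickle.load(open("pics/b_top.pkl","rb"))
a=cv2.cvtColor(im,cv2.COLOR_BGR2HSV)[110:180,90:250,2]; print(a[40:50:3,20:66])
```

```text
[[0.6012 0.2004 0.076 ]
 [0.5846 0.1994 0.076 ]] [[0.6003 0.1859 0.028 ]
 [0.5843 0.1856 0.028 ]]
[[-81.0738 200.8698]
 [-97.7452 201.0183]] [[-82.9958 186.4393]
 [-98.9352 187.2992]]
[[ -74.1694  256.3332]
 [-103.8104  255.4335]]
[[ 80  71  53  53  53  53  55  56  56  54  54  56  57  54  56  50  41  39
   45  39  44  39  43  43  44  45  44  36  35  35  34  34  34  31  35  34
   33  34  33  45  78  89  94 116 116 117]
 [ 82  73  58  55  59  57  57  57  55  56  57  53  51  54  53  50  43  41
   42  43  42  44  45  42  46  46  43  40  33  36  39  37  35  34  34  36
   32  34  32  34  79  89  88  96 113 117]
 [ 84  74  62  56  55  57  59  54  55  57  56  54  55  56  53  55  45  39
   41  36  40  38  39  38  37  38  40  36  36  32  35  36  34  34  32  31
   33  33  39  44  78  88  86  89 101 112]
 [ 81  83  60  56  56  57  55  56  55  58  54  56  53  55  55  53  50  43
   41  39  36  40  36  37  39  39  38  37  34  34  35  36  37  45  48  49
   45  44  46  45  47  46  43  43  43  44]]
```

```bash
cat >> h.py <<'E'
TH=4.0; O=np.array([.6961,.0057])
def M(th=None):
    a=np.radians(TH if th is None else th); return np.array([[np.cos(a),-np.sin(a)],[np.sin(a),np.cos(a)]])
def pw(x,y,z): 
    "portioner mm -> world m"
    return np.append(O+M()@np.array([x,y])/1000,z/1000)
def loc(P): return (np.atleast_2d(P)[:,:2]-O)@M()*1000
E
python3 - <<'E'
from h import *
k=np.array([.593,.193])
ctrl.command_gripper(.45)
ctrl.goto((*k,.14),R(TH))
print(ctrl.current_contact_force())
print(ctrl.move_l((*k,.043),vel=.1,contact_N=8), ctrl.current_tool_pos())
ctrl.command_gripper(0.0); print(ctrl.current_grip_width()*91, ctrl.current_contact_force())
p0=ctrl.current_tool_pos(); d=M()@[0,1]
t=p0+np.append(d*.052,0)
print(ctrl.move_l(t,vel=.04,contact_N=14)); p=ctrl.current_tool_pos()
print((p-p0)[:2]@M()*1000, ctrl.current_contact_force())
im,c=shot("wrist"); save("e_wrist",im,c); print(ctrl.current_t())
E
```

```text
[0.4549 0.3395 0.1293]
False [0.5935 0.1931 0.0436]
17.741720543979426 [-2.537  15.9975  1.5446]
True
[0.013 0.109] [-1.014  -0.8541  7.382 ]
8.2167
```

View pics/e_wrist.png

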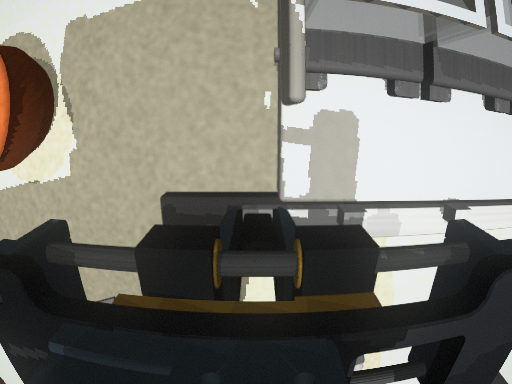

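Run:
```python
from h import *
p0=ctrl.current_tool_pos(); d=M()@[0,1]
t=p0+np.append(d*.052,0)
r=ctrl.move_l(t,vel=.04,contact_N=22); p=ctrl.current_tool_pos()
print(r,(p-p0)[:2]@M()*1000, ctrl.current_contact_force(),p, ctrl.current_grip_width()*91)
```

```text
True [-0.0507 43.9285] [ 0.5005 -5.16    6.9562] [0.59   0.2388 0.0433] 17.981158365872947
```

Run:
```python
from h import *
ctrl.command_gripper(.45)
p=ctrl.current_tool_pos(); print(loc(p))
ctrl.move_l((p[0],p[1],.15),vel=.2)
# view slots: camera above the face, camera 73 mm ahead of tool
ctrl.goto(pw(-90,10,230),R(TH))
im,c=shot("wrist"); save("f_wrist",im,c)
for n,z in(("f30",.03),("f44",.044)): cv2.imwrite(f"pics/{n}.png",ortho(c,im,.56,.74,-.2,.25,z,1700))
print(ctrl.current_t())
```

```text
[[-89.8121 239.7808]]
11.4833
```

View pics/f30.png

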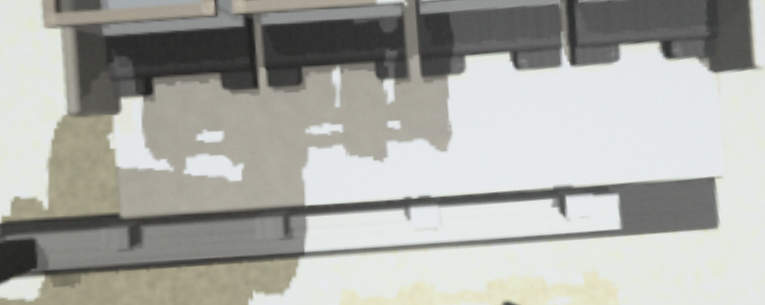

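View pics/f_wrist.png

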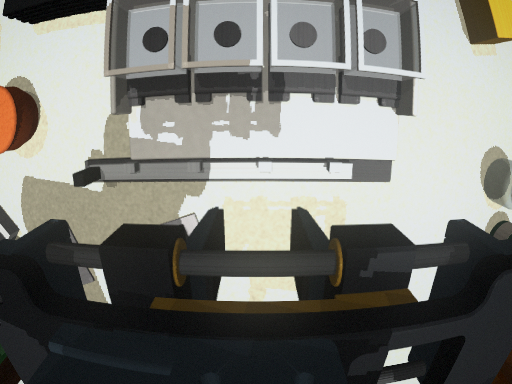

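```bash
cat >> h.py <<'E'
def orthoF(c,im,o,yaw,x0,x1,y0,y1,z,s):
    "frame at o (m), yaw deg; mm ranges; row0=x1, col0=y1; s px/mm"
    H=int((x1-x0)*s);W=int((y1-y0)*s); r,q=np.mgrid[0:H,0:W]
    L=np.column_stack([x1-(r.ravel()+.5)/s,y1-(q.ravel()+.5)/s])/1000
    P=np.column_stack([np.asarray(o)[:2]+L@M(yaw).T,np.full(H*W,z)])
    return cv2.remap(im,proj(c,P).astype(np.float32).reshape(H,W,2),None,cv2.INTER_CUBIC)
def blade_view(name,handle,yaw,h=.13):
    ctrl.command_gripper(.8)
    d=M(yaw)@[1,0]; ctrl.goto((*handle,h),R(yaw))
    im,c=shot("wrist"); save(name,im,c)
    o=np.asarray(handle)+d*.045
    o4=orthoF(c,im,o,yaw,-75,55,-50,50,.004,5); cv2.imwrite(f"pics/{name}_o.png",o4)
    pickle.dump((o,yaw),open(f"pics/{name}_f.pkl","wb"))
E
python3 - <<'E'
from h import *
blade_view("g1",(.4852,-.133),168.2); print(ctrl.current_t(),ctrl.current_q())
E
```

```text
14.975 [ -22.1231   24.8132   99.8444    0.0023   55.3319 -100.3091]
```

View pics/g1.png

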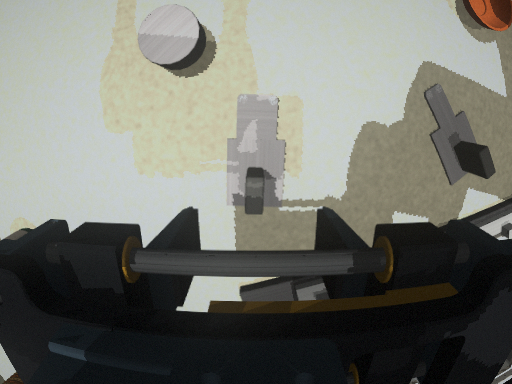

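View pics/g1_o.png

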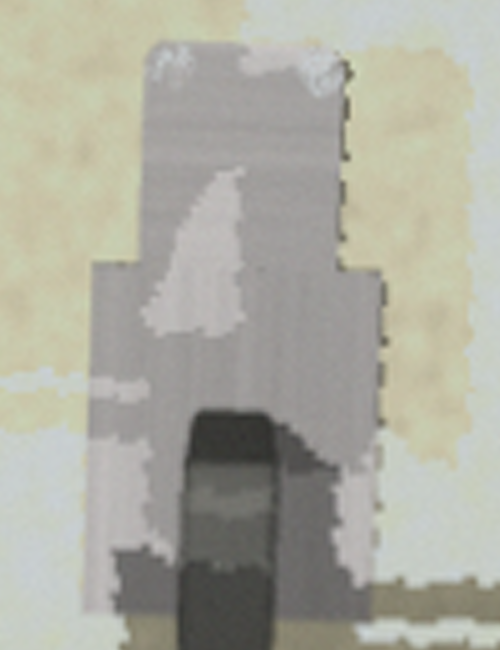

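```bash
cat >> h.py <<'E'
def refine(name,col,row,dyaw,s=5,x1=55,y1=50):
    "col,row: shoulder-line centre in ortho; dyaw deg to add"
    o,yaw=pickle.load(open(f"pics/{name}_f.pkl","rb"))
    L=np.array([x1-row/s,y1-col/s])/1000
    return o+M(yaw)@L, yaw+dyaw
def grasp(org,yaw,tip=.019):
    h=org-M(yaw)@[.045,0]
    ctrl.command_gripper(.5)
    ctrl.goto((*h,.10),R(yaw))
    print("down hit",ctrl.move_l((*h,tip),vel=.1,contact_N=10))
    ctrl.command_gripper(0); print("width",ctrl.current_grip_width()*91, ctrl.current_tool_pos(), ctrl.current_contact_force())
    p=ctrl.current_tool_pos(); ctrl.move_l((p[0],p[1],.13),vel=.15)
    print("lifted width",ctrl.current_grip_width()*91,ctrl.current_contact_force(),ctrl.current_t())
E
python3 - <<'E'
from h import *
o,y=refine("g1",237.5,267,-1.75); print(o,y)
grasp(o,y)
# to staging in front of slot y=44
ctrl.goto(pw(-45-70,44,130),R(TH))
im,c=shot("wrist"); save("h1",im,c); print(ctrl.current_q(),ctrl.current_t())
E
```

```text
[ 0.4391 -0.1259] 166.45
down hit False
width 16.10503834244401 [ 0.4829 -0.1365  0.0192] [-0.1629  0.9009  4.7719]
lifted width 15.62148078534224 [ 0.6528 -0.1005 -2.4272] 18.2333
[-1.8004 30.0465 89.1805 -0.002  60.7794 84.1883] 21.0917
```

View pics/h1.png

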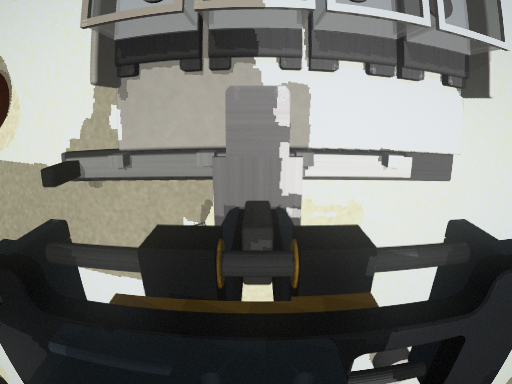

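```bash
cat >> h.py <<'E'
def view_slot(name,ty,zt=.035,zs=.03):
    "ortho in portioner frame about slot at y=ty, at deck height and at blade top height"
    im,c=shot("wrist"); save(name,im,c)
    a=orthoF(c,im,pw(0,ty,0)[:2],TH,-70,20,-45,45,zs,6)
    b=orthoF(c,im,pw(0,ty,0)[:2],TH,-70,20,-45,45,zt,6)
    cv2.imwrite(f"pics/{name}_s.png",a); cv2.imwrite(f"pics/{name}_t.png",b)
E
python3 - <<'E'
from h import *
ctrl.move_l(pw(-105,44,130),vel=.1,ori=R(TH))
print(ctrl.move_l(pw(-105,44,54),vel=.08,contact_N=8),ctrl.current_tool_pos(),ctrl.current_contact_force())
view_slot("i1",44,zt=.039); print(ctrl.current_t())
E
```

```text
False [0.5886 0.0423 0.0545] [ 0.2688 -0.043  -0.9218]
22.4917
```

View pics/i1_s.png

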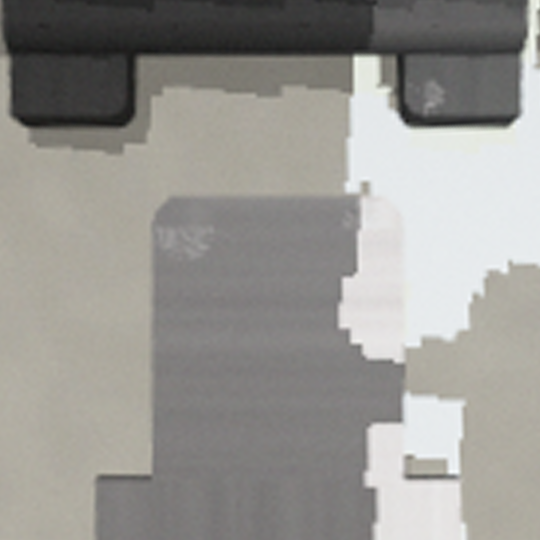

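View pics/i1_t.png

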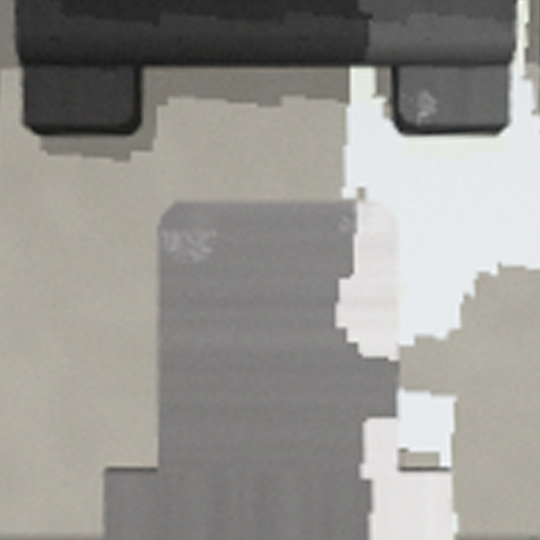

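View pics/i1.png

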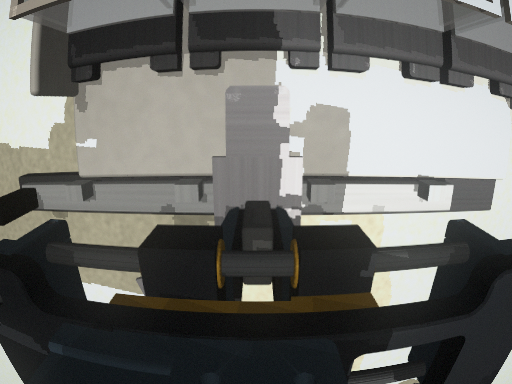

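Run:
```python
from h import *
y=44+2.1
ctrl.move_l(pw(-105,y,54),vel=.05,ori=R(TH))
ctrl.move_l(pw(-105,y,50.3),vel=.03)
print(ctrl.current_contact_force())
for x in (-85,-70,-55):
    r=ctrl.move_l(pw(x,y,50.3),vel=.05,contact_N=7)
    print(x,r,loc(ctrl.current_tool_pos()),ctrl.current_contact_force(),ctrl.current_wrist_torque())
    if r: break
view_slot("j1",44,zt=.035,zs=.035); print(ctrl.current_t())
```

```text
[-0.2234  0.1479 -0.9191]
-85 False [[-84.9739  46.1222]] [ 0.9551  0.5138 -1.9719] [-0.0196  0.0439 -0.0647]
-70 False [[-69.8573  46.0968]] [-0.0526  0.5593 -1.1419] [0.0581 0.0765 0.0577]
-55 False [[-54.8415  46.0985]] [-0.1284 -0.5404 -1.6137] [-0.0027  0.0541  0.0404]
24.5167
```

View pics/j1.png

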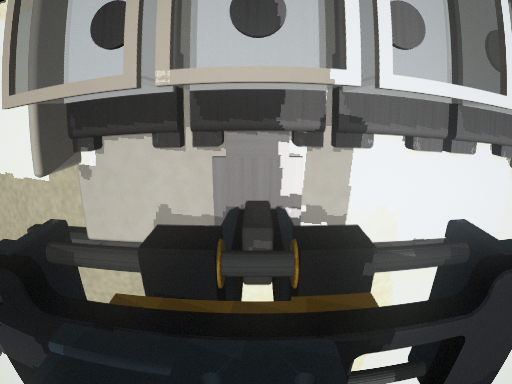

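View pics/j1_s.png

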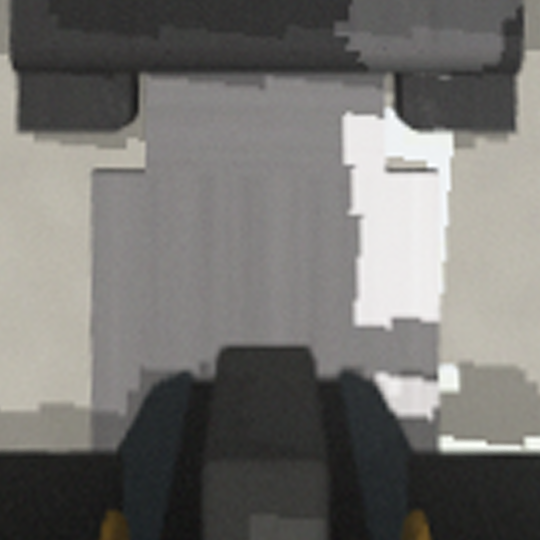

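The tongue has entered the slot with even gaps on both sides (145 vs 137 on the left, 385 vs 395 on the right). Now I'll push it home.

```bash
cat >> h.py <<'E'
def home(y,z=50.3,xmax=-36,N=14,dz=None):
    r=ctrl.move_l(pw(xmax,y,z),vel=.03,contact_N=N)
    print("home",r,loc(ctrl.current_tool_pos()),ctrl.current_contact_force())
def release(y_open=.42):
    ctrl.command_gripper(y_open)
    p=ctrl.current_tool_pos(); ctrl.move_l((p[0],p[1],.14),vel=.15); print(ctrl.current_t())
E
python3 - <<'E'
from h import *
home(46.1)
p=ctrl.current_tool_pos(); 
print(ctrl.move_l((p[0],p[1],p[2]-.002),vel=.02,contact_N=6),ctrl.current_tool_pos()-p)
release()
view_slot("k1",44,zt=.034,zs=.034)
E
```

```text
home True [[-47.273  46.171]] [-0.7267  0.3761  0.6078]
False [ 0.0003  0.     -0.0011]
26.4833
```

View pics/k1_s.png

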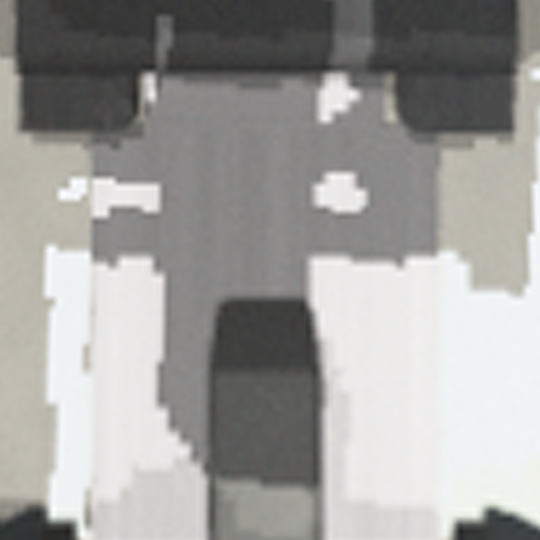

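View pics/k1.png

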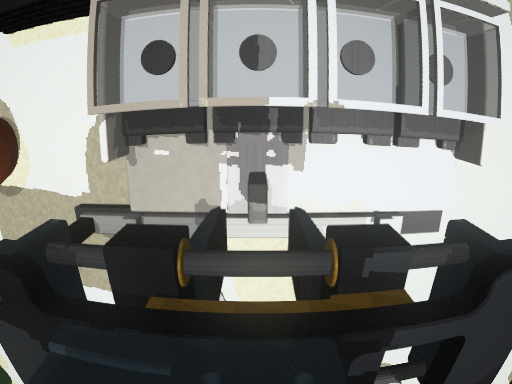

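Blade 1 is home: its shoulder meets both feet. Next is the left wide blade.

Run:
```python
from h import *
blade_view("g2",(.470,.3297),198.4); print(ctrl.current_t())
```

```text
29.8083
```

View pics/g2.png

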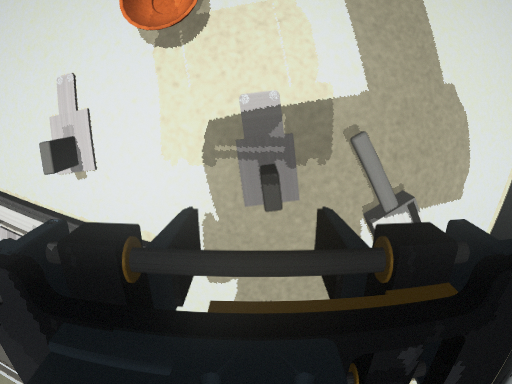

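View pics/g2_o.png

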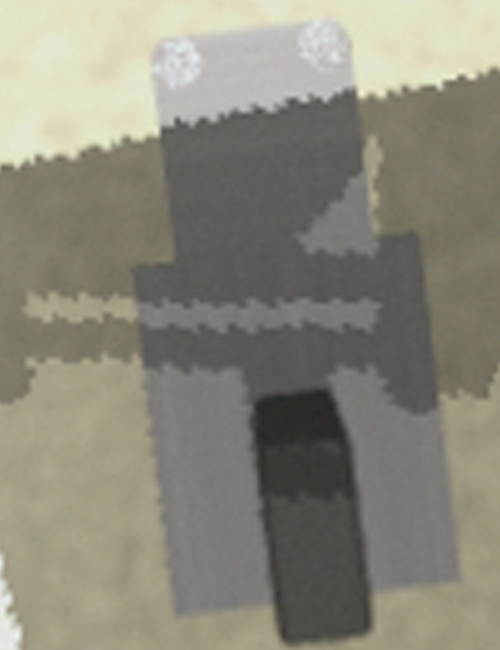

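Run:
```python
from h import *
o,y=refine("g2",276,250.5,6.92); print(o,y)
grasp(o,y)
ctrl.goto(pw(-105,134,130),R(TH))
print(ctrl.current_grip_width()*91,ctrl.move_l(pw(-105,134,54),vel=.08,contact_N=8),ctrl.current_tool_pos(),ctrl.current_contact_force())
view_slot("i2",132,zt=.039); print(ctrl.current_t())
a=cv2.imread("pics/i2_s.png"); b=cv2.imread("pics/i2_t.png"); cv2.imwrite("pics/i2_c.png",cv2.resize(np.hstack([a,b]),None,fx=.74,fy=.74))
```

```text
[0.421  0.3189] 205.32
down hit False
width 16.048666462098357 [0.4618 0.3382 0.0192] [-0.773  -0.4513  5.267 ]
lifted width 15.72034720484466 [ 0.2391  0.0746 -2.0712] 33.075
15.979414846177729 False [0.5824 0.1321 0.0544] [-0.4606  0.2588 -0.3088]
36.9583
```

View pics/i2_s.png

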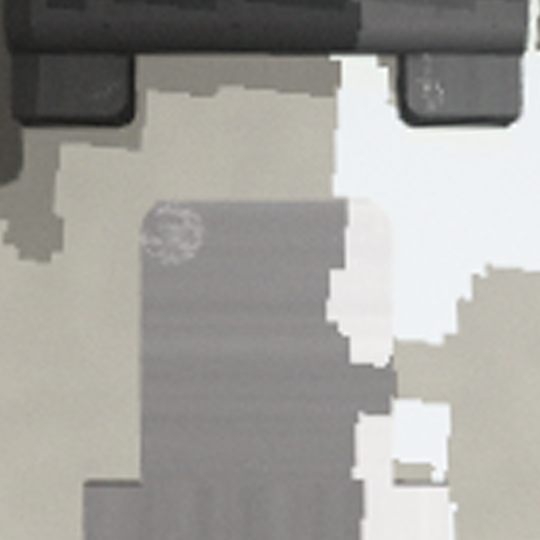

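View pics/i2_t.png

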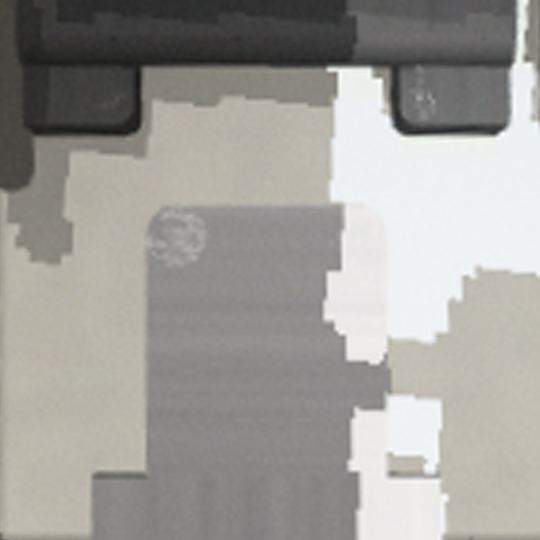

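View pics/i2.png

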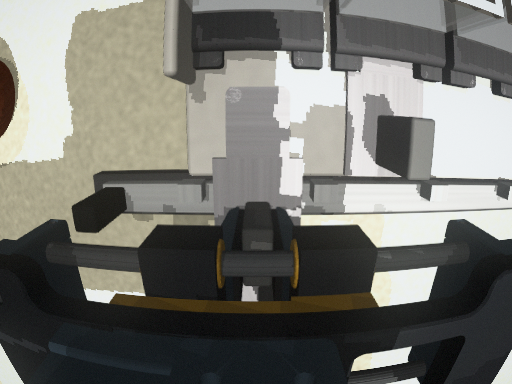

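Aligned: the tongue centre is at column 266.5 and the slot centre at 267. Inserting.

Run:
```python
from h import *
y=134
ctrl.move_l(pw(-105,y,50.3),vel=.03)
ok=True
for x in (-85,-70,-55):
    r=ctrl.move_l(pw(x,y,50.3),vel=.05,contact_N=7)
    print(x,r,loc(ctrl.current_tool_pos()),ctrl.current_contact_force(),ctrl.current_grip_width()*91)
    if r: ok=False;break
if ok:
    home(y)
    p=ctrl.current_tool_pos(); ctrl.move_l((p[0],p[1],p[2]-.002),vel=.02,contact_N=6)
    release()
view_slot("k2",132,zt=.034,zs=.034)
```

```text
-85 False [[-84.9806 133.9983]] [-0.5561 -0.5357 -1.6494] 15.566198143128755
-70 False [[-69.8721 133.9851]] [-0.374   0.8678 -1.3497] 16.039994689052747
-55 False [[-54.8618 133.9993]] [ 0.3302 -0.6922 -1.3658] 15.737054473759867
home True [[-46.4095 133.9675]] [-0.3023  0.5642 -1.3565]
40.6583
```

View pics/k2_s.png

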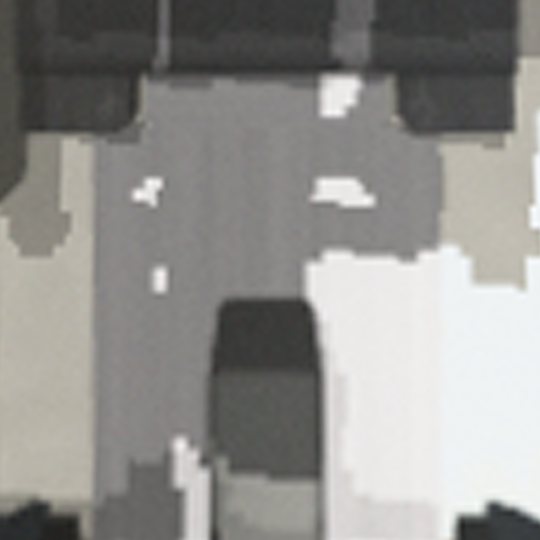

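View pics/k2.png

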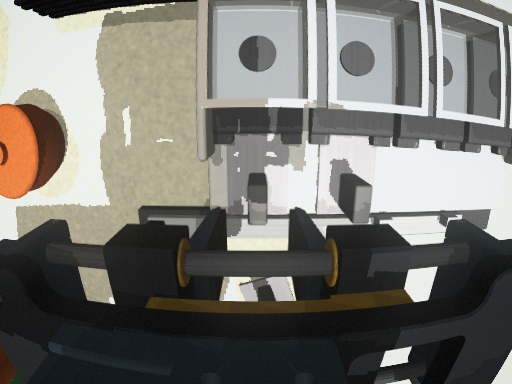

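Run:
```python
from h import *
blade_view("g3",(.497,.110),201); print(ctrl.current_t())
```

```text
44.4667
```

View pics/g3.png

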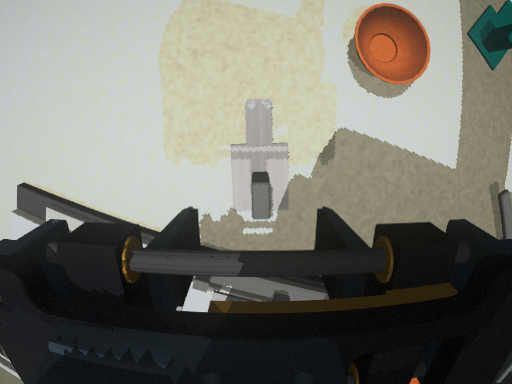

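View pics/g3_o.png

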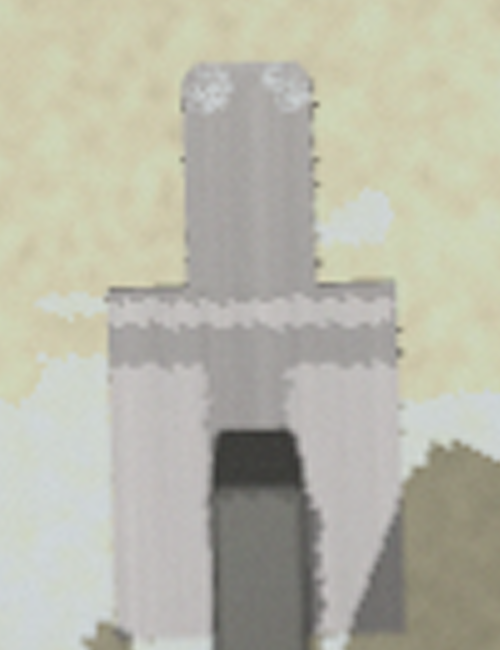

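Run:
```python
from h import *
o,y=refine("g3",252,285,1.3); print(o,y)
grasp(o,y)
ctrl.goto(pw(-105,-130,135),R(TH))
print(ctrl.current_grip_width()*91,ctrl.move_l(pw(-105,-130,54),vel=.08,contact_N=8),ctrl.current_tool_pos(),ctrl.current_contact_force())
view_slot("i3",-132,zt=.039); print(ctrl.current_t())
```

```text
[0.4567 0.095 ] 202.3
down hit False
width 16.159543974596396 [0.4984 0.1121 0.0192] [-1.5022  0.4461  5.0567]
lifted width 16.007450132922212 [-0.1763 -0.2023 -1.848 ] 47.725
15.665769758862849 False [ 0.6008 -0.1314  0.0545] [-0.287  -0.1993 -2.8031]
51.6083
```

View pics/i3_s.png

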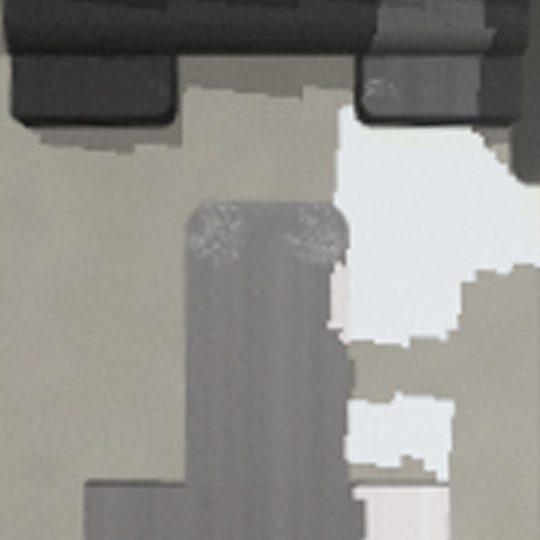

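View pics/i3_t.png

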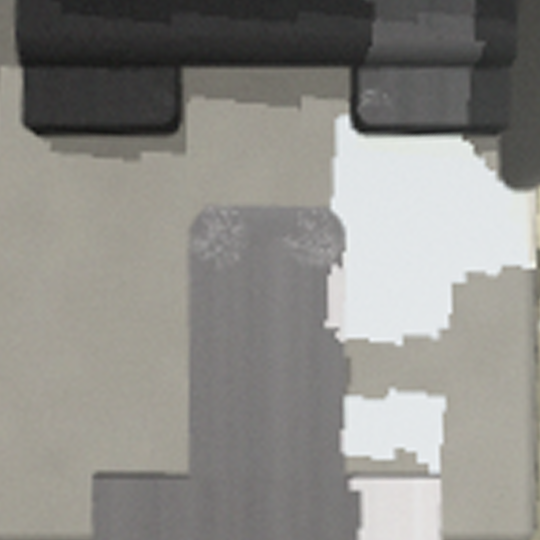

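View pics/i3.png

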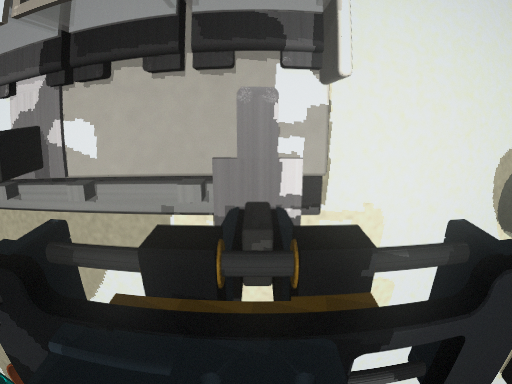

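The tongue centre is at 267 and the slot centre at 266.5, so it is aligned. Inserting.

Run:
```python
from h import *
y=-130
ctrl.move_l(pw(-105,y,50.3),vel=.03)
ok=True
for x in (-85,-70,-55):
    r=ctrl.move_l(pw(x,y,50.3),vel=.05,contact_N=7)
    print(x,r,loc(ctrl.current_tool_pos()),ctrl.current_contact_force(),ctrl.current_grip_width()*91)
    if r: ok=False;break
if ok:
    home(y)
    p=ctrl.current_tool_pos(); ctrl.move_l((p[0],p[1],p[2]-.002),vel=.02,contact_N=6)
    release()
view_slot("k3",-132,zt=.034,zs=.034)
ctrl.goto(pw(-130,0,260),R(TH))
im,c=shot("wrist"); save("l",im,c)
cv2.imwrite("pics/l_o.png",orthoF(c,im,O,TH,-105,45,-195,195,.034,2))
print(ctrl.current_t())
```

```text
-85 False [[ -84.9701 -129.9079]] [-0.303  -0.1586 -1.3228] 16.020976172344152
-70 False [[ -69.8051 -129.9567]] [-0.4147  0.1098 -1.6661] 15.888494074451947
-55 False [[ -54.8519 -129.9529]] [ 0.0564  0.0528 -1.1658] 16.011824154008316
home True [[ -46.4238 -129.8209]] [-0.1625  0.4227 -2.1085]
55.3083
56.2083
```

View pics/k3_s.png

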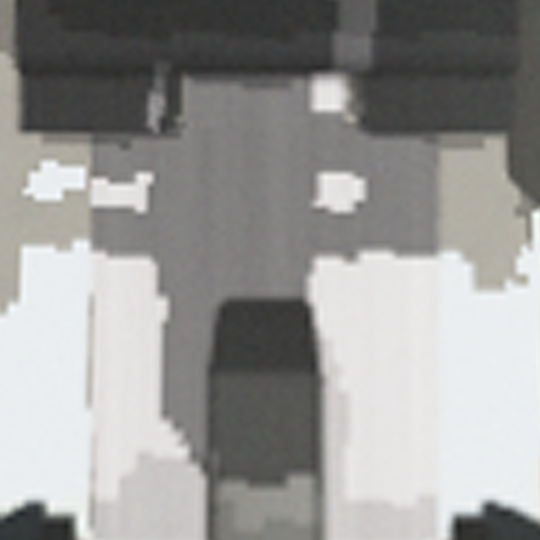

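View pics/l.png

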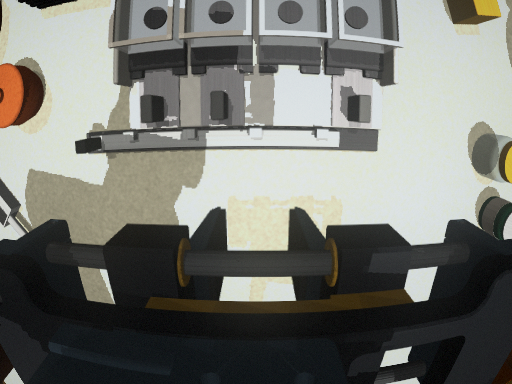

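View pics/l_o.png

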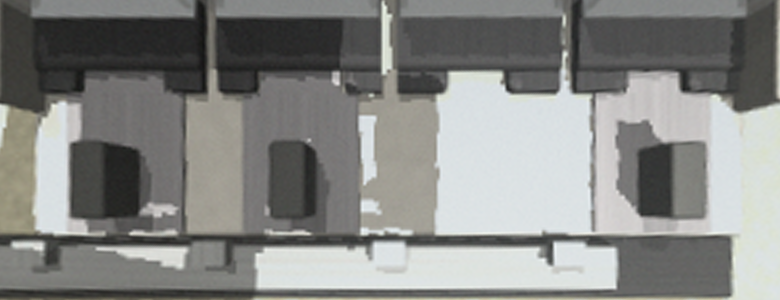

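All three blades look home in `l`. Before locking, I'll check both fixed cameras for a fourth blade.

Run:
```python
from h import *
im,c=shot("top"); im2,c2=shot("scene"); cv2.imwrite("pics/m_top.png",im); cv2.imwrite("pics/m_scene.png",im2)
```

```text
(no output)
```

View pics/m_top.png

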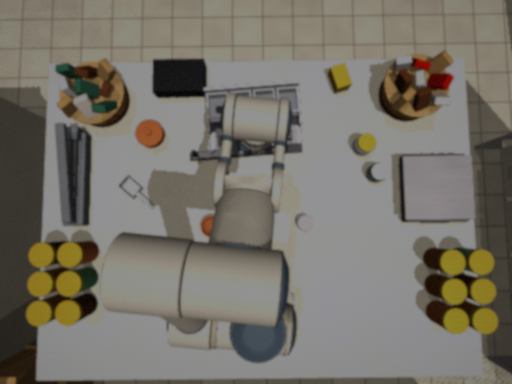

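View pics/m_scene.png

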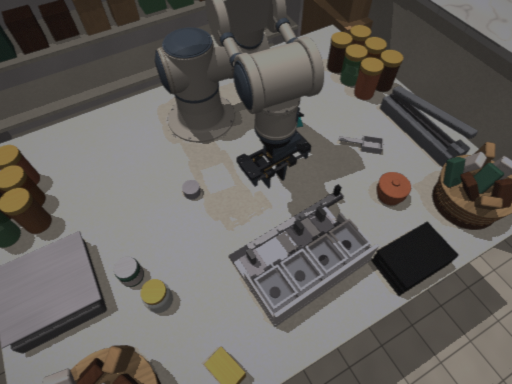

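No fourth blade is on the counter. Closing the comb.

Run:
```python
from h import *
k=np.array([.590,.2388])
ctrl.command_gripper(.45)
ctrl.goto((*k,.14),R(TH))
print(ctrl.move_l((*k,.043),vel=.1,contact_N=8))
ctrl.command_gripper(0.0); print(ctrl.current_grip_width()*91, ctrl.current_contact_force())
p0=ctrl.current_tool_pos(); d=M()@[0,-1]
r=ctrl.move_l(p0+np.append(d*.052,0),vel=.04,contact_N=22); p=ctrl.current_tool_pos()
print(r,(p-p0)[:2]@M()*1000, ctrl.current_contact_force(),p)
ctrl.command_gripper(.45); p=ctrl.current_tool_pos(); ctrl.move_l((p[0],p[1],.15),vel=.15)
ctrl.goto(pw(-130,0,260),R(TH))
im,c=shot("wrist"); save("n",im,c)
cv2.imwrite("pics/n_o.png",orthoF(c,im,O,TH,-105,45,-195,195,.044,2))
print(ctrl.current_t())
```

```text
False
17.84962761241493 [-0.8171 -0.6611  4.1425]
True [ -0.0762 -44.0114] [-0.5502  5.4773  5.1032] [0.5931 0.1949 0.0432]
62.625
```

View pics/n_o.png

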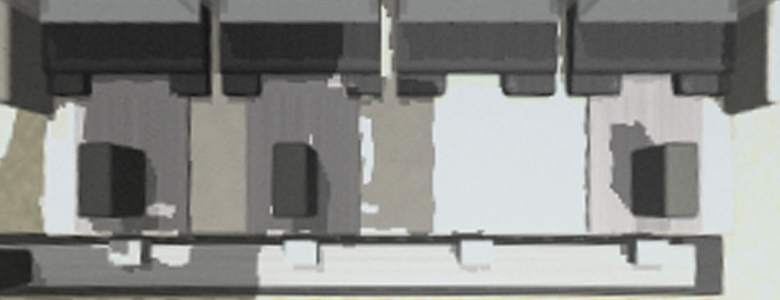

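View pics/n.png

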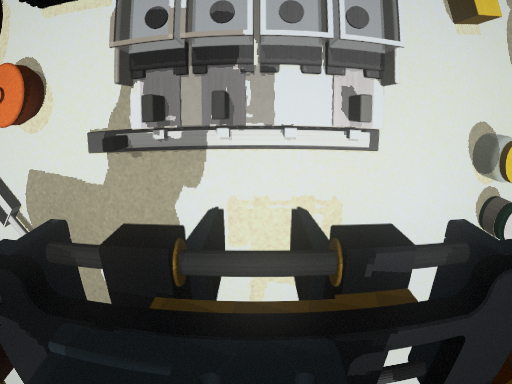

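The comb travelled 44.0 mm back to its stop, and its teeth stand behind all three blades. The close-ups show no gap between shoulder and face. Handing in.

Run:
```python
from h import *
ctrl.sign_off(); print(ctrl.current_t())
```

```text
the job is handed in; nothing more can be done
the job is handed in; nothing more can be done
```

The spice portioner is set up and handed in at about 63 s of the 210 s allowed. I don't know the verdict, since sign-off reports none.

- **Comb opened:** I gripped the knob and slid the comb 43.9 mm to its open stop. The first pull ended at once because squeezing the knob had already loaded the tool. A second pull with a higher force limit worked.
- **Blades:** I found only three blades, two broad and one narrow. The broad ones went into the wide slots at y = +44 and +132. The narrow one went into the narrow slot at y = −132, so the slot at −44 stays empty. Each was pushed in until about 14 N of contact, then released.
- **Comb locked:** It slid back 44.0 mm to its locked stop.

**Last checks:** Close-ups after each release showed the shoulder against the front face with no visible gap. By measurement, the blade origins came out 0.1 to 0.6 mm short of the face, which is within the calibration error. The final wrist view showed the comb teeth standing behind all three blades. The top and scene pictures taken just before locking showed no fourth blade. I never touched the other things on the counter; the bystanders that could be seen were where they started, but the arm hid the turquoise look-alike in the last pictures.

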